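Find the rail that fits the radius gauge

ROBOT

A 6-joint arm with a two-finger parallel gripper is mounted at the origin on a cart in front of the work surface, level with it; the furniture and walls round the work are solid. World frame = base frame: x ahead of the robot, y to its left, z up, the work surface at z = 0. Lengths are in m, angles in rad, forces in N, time in s.
With the tool pointing down it reaches from about 0.225 to 0.875 m from the base axis. Payload 3.4 kg.
Tool frame: the origin (TCP) lies between the finger pads; the fingertips stand 11 mm ahead of it and the grasp point (between the pads) lies 8 mm behind it (tips_ahead is the distance from the TCP to the fingertips, in m); z points along the fingers, x is the direction in which the jaws open and shut, and the axes are right-handed (so a half turn about z gives the same grasp; the last joint's range is limited). The gripper opens to 85 mm and grips with 20 to 120 N. Pads are 22 mm wide; open, the fingers measure 114 mm over their backs; the gripper's body (76 mm by 85 mm) begins 54 mm behind the grasp point. The pads swing forward as they close: fully open they stand 13 mm farther back than shut.
Start: joints at [0.983, 0.276, 1.505, -0, 1.361, -0.121], TCP at [0.259, 0.514, 0.242] pointing down, gripper open.
Joint ranges: [-2.89, 2.89], [-0.75, 2.08], [0.22, 2.7], [-1.18, 4.32], [0.11, 2.71], [-2.7, 2.7]. Speed limits (rad/s): [2.57, 2.57, 3.14, 3.14, 3.14, 3.14].

INTERFACE

Orientations are given as a unit quaternion [w, x, y, z].
In Python, from rig import get_state, get_image, sign_off, masks_of, tips_ahead gives the robot as it stands.
- The arm moves only by the tool play_rows, never from a script. Its argument "series" is a list of rows, each an object of numbers: "fingers": the closure, from -1 (fully open) to 1 (shut); "dx", "dy", "dz": the shift along the world's x, y, z in mm; "turn": the turn about the world's z in rad. A call has 1 to 20 rows; each row shifts and turns the pose as measured when the row begins; what a row does not reach is not made up. A row lasts 1/12 s, in which the tool goes at most 41.7 mm and 7.16 degrees, less where a joint would pass 70% of its speed; a pose out of reach is approached as far as the arm can. A call with a gripper value outside its range is refused whole. The fingers move at their own pace and stop on an object; "squeeze" is the grip in N (left out, the last holds). Time passes only in rows, so rows that do not move let the fingers close. It gives the time, the measured TCP pose, the force and the opening at its end, in the units of the state.
- get_state(): the state, without advancing time (a new reading comes with each control period).
- get_image(name): name is "scene" or "top"; returns a dict with "pixels" (420x560x3 uint8, red, green, blue), "vfov" (degrees; the focal length in pixels is half the picture's height over the tangent of half this angle, whatever the lens; pixels are square), "cx", "cy" (the principal point, pixels), "dist" ([k1, k2, p1, p2, k3] as OpenCV has them; the pictures are not rectified), "rvec" (rotation vector, rad) and "tvec" (3), from world to camera coordinates, as OpenCV has them. Camera axes: x right, y down, z forward; pixel columns grow to the right and rows downward; lengths in m; the calibration is good to about 2 mm. A picture is of the moment at which its call begins. There is no depth.
- sign_off(): hands the job in, once; it reports no verdict.
Trained networks look in a picture, given as the dict that the camera call returned (one of the last four; its "shot" number tells which), for a name from the list of things; names that differ only in an ending like _2 or _b are one class to them, and where a whole thing is asked for, a point or a joint stands for the part that bears it (a point fixed in the world has none). Each returns a list of dicts, best first, with "p" (0 to 1); they miss things now and then, are a little off and sometimes report something else, mostly with a low value. They report only what shows in the picture. A call takes as long as a camera call. They do not tell look-alikes from the thing itself.
- masks_of(picture, label): "region" (420x560 bool, what is visible of it) and "xy" ([column, row] in pixels, amid what is visible of it).
The state is a dict: "clock": time; "qpos": joint angles; "qd": joint speeds; "effort": joint torques, N m; "position": TCP position; "ee_rot": TCP orientation; "contact_force": force on the tool from outside, world axes, zero at the start; "moment": the same for the moment, N m; "width": finger opening in m.
Only numpy, scipy, OpenCV 4.12 (cv2) and the standard library are available. Lean on these libraries where they do the work, as an engineer would, in place of code of your own. Each camera call takes 0.05 s, during which the arm holds its last target. There are 200 camera calls.

TASK

One of the three round wooden rails on the plywood board has the same radius as the arc cut in the foot of the upright plywood radius gauge. Touch the gauge to the rails from above to find the one on which its arc beds fully, with neither gap nor rocking; press it down there, straight and upright, with about one kilogram for a good second (never more than three kilograms on any rail), and leave it sitting on that rail.

Things in the scene. Friction and masses are not known exactly. Their poses are not given: they have to be found in the camera images.
- gauge_grip (a point): point on the handle of the radius gauge, 60 mm above its feet. The gauge stands loose and upright on the bench: a plywood leaf, 18 mm thick (x), with a foot block 48 mm wide (y) and 30 mm high, above it a handle 24 mm wide (y), rounded off at 94 mm above the feet. z up
- gauge_arc (a point): centre of the circle of the gauge's arc, 72.9 mm below gauge_grip (12.9 mm below the feet), same axes. The arc, radius 20 mm, mouth 30.6 mm wide, 7.1 mm deep, runs along x. Bedded on the fitting rail this point lies on the rail's axis; centred on a thin rail it comes 3 mm lower, on a thick one about 4 mm higher (standing on the mouth's edges)
- gauge: the radius gauge itself, 0.07 to 0.14 kg (see gauge_grip); origin at the centre of its underside, between the feet
- rail_a: one of three fixed round rails, 130 mm long, side by side 100 mm apart, each lying level in two saddle blocks (16 mm long, 58 wide, tops 2 mm below the axis, 84 mm free between). Origin: 45 mm straight below the middle of the rail's axis, 12 to 18 mm above the bench (each rail is packed up differently); x along the rail, z up. Radius 17, 20 or 23 mm: only one fits; the letters tell nothing.
- rail_b: another of the three rails, on the same plywood board; same saddles, origin and axes as rail_a; radius unknown, see there
- rail_c: another of the three rails, on the same plywood board; same saddles, origin and axes as rail_a; radius unknown, see there
There are look-alikes about, which are no part of the job. Leave any pink or yellow look-alike of the gauge alone.

How it is judged:
By the outcome, as a careful person would: the job done as asked, in the order asked, and still so for the second after the job is handed in, with the robot touching nothing.
It also fails if it takes over 72 s, if anything falls off the work surface, if the arm or the gripper's body presses on something with over 40 N, if the wrist force passes 120 N, or if a joint passes its speed limit or range.

## Working session

There is one attempt and no reset: what is moved stays moved. The work goes in short steps, Python scripts to look and compute and a tool call to move; the robot and the scene stay as the last step left them, time stands still between calls to the robot, and variables do not carry over. Pictures are saved under pics/ and viewed, about 8 in all and at most 12, crops included, and the job is handed in when it is done.

Besides the shell and the picture viewer there is one more tool, called after "Request:" as name([rows], argument=value, ...), one row to a line, values as JSON. play_rows: Moves the arm, as the interface text tells. Its arguments: {"type":"object","properties":{"series":{"type":"array"},"squeeze":{"type":"number"}},"required":["series"]}

```bash
mkdir -p pics; cat > h.py <<'E'
import numpy as np, cv2
from rig import *
def K(p):
    f=210/np.tan(np.radians(p["vfov"])/2); return np.array([[f,0,p["cx"]],[0,f,p["cy"]],[0,0,1.]])
def ray(p,uv):
    n=cv2.undistortPoints(np.array([[uv]],float),K(p),np.array(p["dist"],float)).ravel()
    R=cv2.Rodrigues(np.array(p["rvec"],float))[0]; t=np.array(p["tvec"],float).ravel()
    return -R.T@t, R.T@np.array([n[0],n[1],1])
def atz(p,uv,z):
    c,d=ray(p,uv); return c+d*(z-c[2])/d[2]
def proj(p,X):
    return cv2.projectPoints(np.array(X,float).reshape(-1,3),np.array(p["rvec"],float),np.array(p["tvec"],float),K(p),np.array(p["dist"],float))[0].reshape(-1,2)
def save(p,n,crop=None,s=1):
    im=p["pixels"][...,::-1]
    if crop: im=im[crop[1]:crop[3],crop[0]:crop[2]]
    cv2.imwrite("pics/"+n,cv2.resize(im,None,fx=s,fy=s,interpolation=cv2.INTER_CUBIC))
E
python3 - <<'E'
from h import *
print(get_state())
for n in("scene","top"):
    p=get_image(n); save(p,n+"0.png",s=1.4)
    print(n,p["vfov"],ray(p,(280,210)))
    for l in("gauge","rail_a"):
        for m in masks_of(p,l):
            r=m["region"]; ys,xs=np.nonzero(r); print(l,round(m["p"],2),np.round(m["xy"]),xs.min(),xs.max(),ys.min(),ys.max(),len(xs),p["pixels"][r].mean(0).round())
E
```

```text
{'clock': 0.0, 'qpos': array([ 9.82974315e-01,  2.76603545e-01,  1.50614780e+00,  4.16720565e-06,
        1.36069819e+00, -1.20972754e-01]), 'qd': array([ 0.00117936,  0.00043825, -0.00249073,  0.00125817,  0.00141032,
       -0.00118048]), 'effort': array([ 5.62875684e-04, -4.16767108e+01, -2.45811385e+01, -6.50674019e-05,
        1.13140160e-02,  7.33609568e-06]), 'position': array([0.25849533, 0.51304388, 0.24142898]), 'ee_rot': array([ 3.86033649e-04,  8.51491183e-01,  5.24368099e-01, -8.44385303e-04]), 'contact_force': array([-0.90203646,  0.44086368, -0.10185036]), 'moment': array([0.01439968, 0.00982634, 0.00586477]), 'width': 0.08538820926837037}
scene 46.003680200282695 (array([-0.0961515 ,  0.92631796,  0.47900322]), array([ 0.58270799, -0.70329172, -0.40735472]))
gauge 0.93 [235. 273.] 227 242 246 302 674 [205. 182.  49.]
gauge 0.89 [148. 284.] 134 165 251 304 1091 [185. 162.  41.]
gauge 0.66 [285. 243.] 274 296 214 263 755 [178. 101. 132.]
gauge 0.65 [223. 244.] 212 232 223 273 678 [170. 138.  93.]
rail_a 0.87 [340. 183.] 317 358 165 203 989 [120.  77.  48.]
rail_a 0.86 [370. 170.] 338 385 156 194 1008 [123.  81.  51.]
rail_a 0.71 [297. 195.] 278 327 172 216 1063 [99. 65. 42.]
top 43.152333530919435 (array([0.3647055 , 0.18046343, 1.23417942]), array([ 0.10120977,  0.01032738, -0.99483836]))
gauge 0.75 [203. 209.] 193 215 199 214 220 [149. 124.  85.]
gauge 0.73 [138. 196.] 123 146 186 208 307 [133. 122.  34.]
gauge 0.68 [246. 237.] 240 252 223 244 220 [168. 112. 141.]
gauge 0.67 [178. 237.] 170 191 230 251 285 [143. 131.  38.]
rail_a 0.82 [377. 189.] 360 395 158 218 1334 [131.  88.  55.]
rail_a 0.66 [426. 197.] 403 438 167 226 1222 [125.  84.  53.]
rail_a 0.64 [334. 176.] 319 352 150 207 1040 [129.  86.  53.]
rail_a 0.16 [202. 206.] 193 214 199 214 194 [155. 130.  89.]
```

View pics/scene0.png

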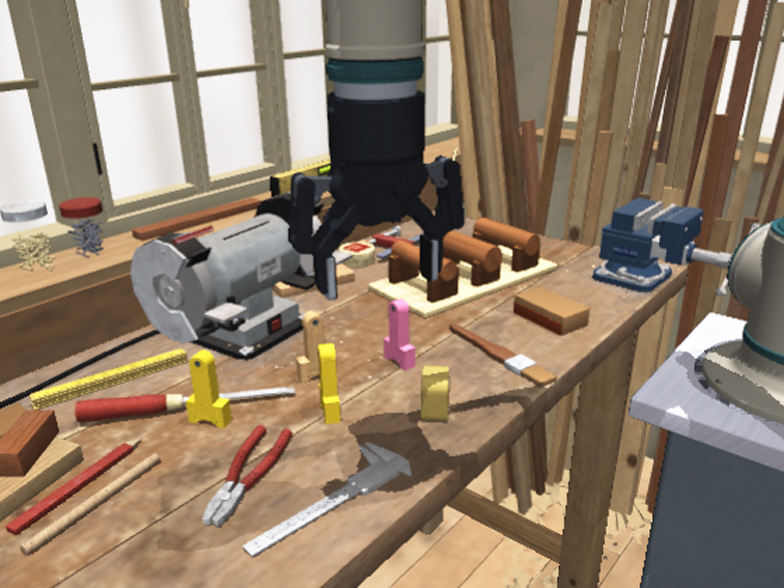

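View pics/top0.png

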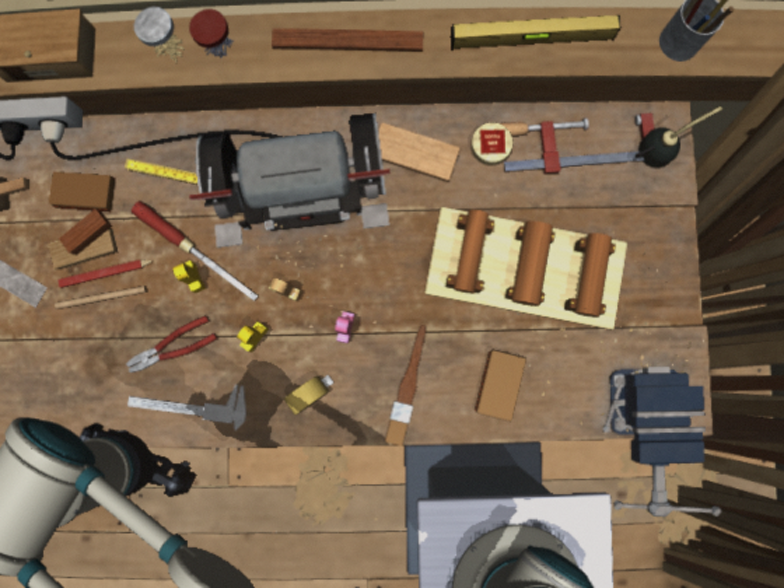

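The scene view shows the plain plywood gauge at (223,244), in front of the grinder, and three rails on the board at about (300–370, 170–195). The top view shows the gauge at (203,209) and the rails at (334,176), (377,189) and (426,197). I'll ignore the yellow and pink look-alikes and fit the poses next.

```bash
cat > fit.py <<'E'
from h import *
from scipy.optimize import differential_evolution as DE
S=4
def box(x0,x1,y0,y1,z0,z1): return np.array([[x,y,z] for x in(x0,x1) for y in(y0,y1) for z in(z0,z1)])
def cyl(r,x0,x1,z): 
    a=np.linspace(0,2*np.pi,24); return np.array([[x,r*np.cos(t),z+r*np.sin(t)] for x in(x0,x1) for t in a])
hz=[[x,12*np.cos(t),82+12*np.sin(t)] for x in(-9,9) for t in np.linspace(0,np.pi,9)]
G=[box(-9,9,-24,24,0,30),np.vstack([box(-9,9,-12,12,30,31),hz])]
def mask(p,parts,x,y,z,yaw,box):
    c,s=np.cos(yaw),np.sin(yaw); R=np.array([[c,-s,0],[s,c,0],[0,0,1]])
    u0,v0,w,h=box; im=np.zeros((h*S,w*S),np.uint8)
    for q in parts:
        uv=(proj(p,q/1000@R.T+[x,y,z])-[u0,v0]+.5)*S
        cv2.fillConvexPoly(im,cv2.convexHull(uv.astype(np.float32)).astype(np.int32),1)
    return cv2.resize(im.astype(np.float32),(w,h),interpolation=cv2.INTER_AREA)
def win(r,m=12):
    ys,xs=np.nonzero(r); return xs.min()-m,ys.min()-m,np.ptp(xs)+2*m,np.ptp(ys)+2*m
def crop(r,b): return r[b[1]:b[1]+b[3],b[0]:b[0]+b[2]].astype(np.float32)
def plain(p):
    return min((m for m in masks_of(p,"gauge") if m["p"]>.4),key=lambda m:abs(np.subtract(p["pixels"][m["region"]].mean(0),[165,132,90])).sum())
E
python3 - <<'E'
from fit import *
P=[get_image(n) for n in("scene","top")]
ms=[plain(p) for p in P]
g=atz(P[1],ms[1]["xy"],.05);print("g0",g)
W=[win(m["region"]) for m in ms];T=[crop(m["region"],b) for m,b in zip(ms,W)]
def cost(v): return sum(abs(mask(p,G,v[0],v[1],0,v[2],b)-t).sum()/t.sum() for p,b,t in zip(P,W,T))
r=DE(cost,[(g[0]-.03,g[0]+.03),(g[1]-.03,g[1]+.03),(0,np.pi)],seed=1,maxiter=40,popsize=12);print("gauge",r.x,r.fun)
for p,n in zip(P,"st"):
    rs=[m for m in masks_of(p,"rail_a") if m["p"]>.4]
    for m in rs:
        r=m["region"]; (c,wh,a)=cv2.minAreaRect(np.argwhere(r)[:,::-1].astype(np.float32)); 
        print(n,c,wh,a,r.sum())
        if n=="t":
            bp=cv2.boxPoints((c,wh,a)); 
            q=np.array([atz(p,u,.06)[:2] for u in bp]); e=[q[1]-q[0],q[2]-q[1]]; print(q.mean(0),[np.linalg.norm(k) for k in e],[np.arctan2(k[1],k[0]) for k in e])
save(P[1],"rails_top.png",(300,140,460,240),5)
save(P[0],"rails_sc.png",(260,140,420,230),5)
E
```

```text
g0 [0.49889142 0.36613627 0.05      ]
gauge [0.50020216 0.36991471 2.65086943] 0.6438837051391602
s (360.5000305175781, 176.0) (51.54512405395508, 31.30654525756836) 18.434947967529297 1016
s (336.7431640625, 186.02294921875) (45.68831253051758, 32.56609344482422) 16.699243545532227 1033
t (421.0039978027344, 195.22802734375) (28.89000129699707, 60.73161315917969) 10.304845809936523 1223
[ 0.51100934 -0.12445113] [np.float64(0.13806071884505566), np.float64(0.06586415987571334)] [np.float64(-0.22658170073601172), np.float64(-1.7690194611479728)]
t (378.2791748046875, 187.36473083496094) (27.456361770629883, 60.49054718017578) 9.688786506652832 1367
[ 0.53075388 -0.02852937] [np.float64(0.13726588362951986), np.float64(0.06209350370118417)] [np.float64(-0.2063440918161961), np.float64(-1.7606407799466397)]
t (335.2840270996094, 178.68800354003906) (26.564491271972656, 59.56885528564453) 10.304845809936523 1107
[0.55236601 0.06736509] [np.float64(0.13526734438142984), np.float64(0.05987723034785872)] [np.float64(-0.20730701242178304), np.float64(-1.7740918630317455)]
```

View pics/rails_top.png

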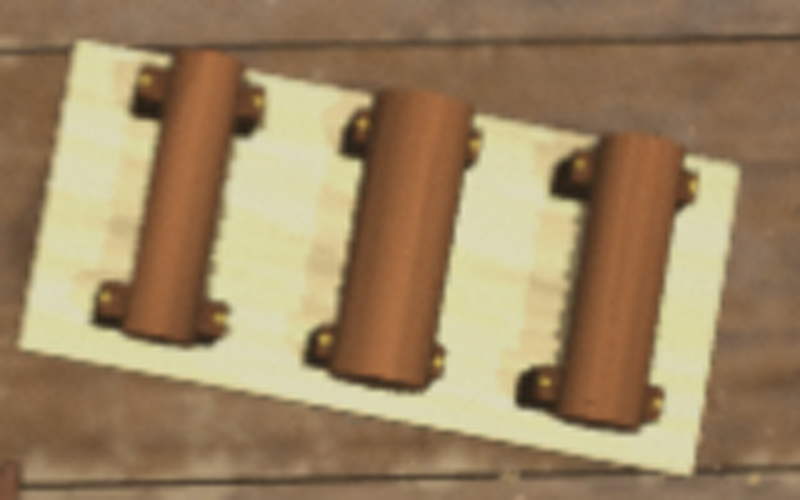

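The top crop shows three clearly different rail widths: left thin (about 63 px), middle thick (about 92), right medium (about 78). The right rail is the candidate. The gauge fit is poor, so I'll look at the gauge closely.

```bash
python3 - <<'E'
from fit import *
P=[get_image(n) for n in("scene","top")]
o=[]
for p,(u,v),m in zip(P,[(223,246),(203,209)],[plain(p) for p in P]):
    im=p["pixels"][v-35:v+35,u-30:u+30,::-1]
    k=m["region"][v-35:v+35,u-30:u+30,None]
    o+= [im,np.where(k,im,im//4)]
cv2.imwrite("pics/g.png",cv2.resize(np.hstack(o),None,fx=3.3,fy=3.3,interpolation=cv2.INTER_CUBIC))
E
```

```text
(no output)
```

View pics/g.png

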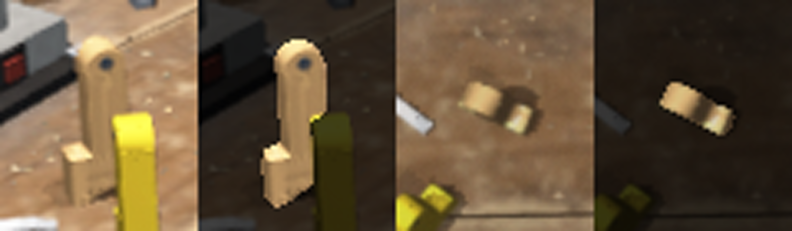

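```bash
cat > fg.py <<'E'
from fit import *
def fitg(P,z=0,bounds=None):
    W,T,V=[],[],[]
    for p in P:
        m=plain(p)["region"]; b=win(m); h=cv2.cvtColor(p["pixels"],cv2.COLOR_RGB2HSV)
        yel=((h[...,1]>165)&(h[...,2]>110)).astype(np.uint8)
        W.append(b);T.append(crop(m,b));V.append(1-crop(cv2.dilate(yel,np.ones((3,3))),b)*(p is P[0]))
    g=atz(P[1],plain(P[1])["xy"],.05)
    def each(v): return [(abs(mask(p,G,v[0],v[1],z,v[2],b)-t)*k).sum()/t.sum() for p,b,t,k in zip(P,W,T,V)]
    r=DE(lambda v:sum(each(v)),[(g[0]-.03,g[0]+.03),(g[1]-.03,g[1]+.03),(0,np.pi)],seed=1,maxiter=40,popsize=12)
    return r.x,each(r.x)
E
python3 - <<'E'
from fg import *
P=[get_image(n) for n in("scene","top")]
print(fitg(P))
q=get_state()["ee_rot"]; w,x,y,z=q; print("jaw yaw",np.arctan2(2*(x*y+w*z),1-2*(y*y+z*z)))
E
```

```text
(array([0.49992643, 0.36919943, 2.68916638]), [np.float32(0.08464286), np.float32(0.11381579)])
jaw yaw 1.1039766881478499
```

Request:
play_rows([
  {"fingers": -1,"dx": 30,"dy": -18,"dz": 0,"turn": 0.014},
  {"dx": 30,"dy": -18},
  {"dx": 30,"dy": -18},
  {"dx": 30,"dy": -18},
  {"dx": 30,"dy": -18},
  {"dx": 30,"dy": -18},
  {"dx": 30,"dy": -18},
  {"dx": 30,"dy": -18},
], squeeze=40)

```text
invalid input at $.series[1]: expected keys fingers, dx, dy, dz, turn
```

Request:
play_rows([
  {"fingers": -1,"dx": 30,"dy": -18,"dz": 0,"turn": 0.014},
  {"fingers": -1,"dx": 30,"dy": -18,"dz": 0,"turn": 0},
  {"fingers": -1,"dx": 30,"dy": -18,"dz": 0,"turn": 0},
  {"fingers": -1,"dx": 30,"dy": -18,"dz": 0,"turn": 0},
  {"fingers": -1,"dx": 30,"dy": -18,"dz": 0,"turn": 0},
  {"fingers": -1,"dx": 30,"dy": -18,"dz": 0,"turn": 0},
  {"fingers": -1,"dx": 30,"dy": -18,"dz": 0,"turn": 0},
  {"fingers": -1,"dx": 30,"dy": -18,"dz": 0,"turn": 0},
  {"fingers": -1,"dx": 0,"dy": 0,"dz": 0,"turn": 0},
], squeeze=40)

```text
clock: 1.8
position: [0.5063, 0.364, 0.2427]
ee_rot: [-0.001, 0.845, 0.534, 0.001]
contact_force: [-0.4, 0.1, 0.7]
width: 0.0854
```

Request:
play_rows([
  {"fingers": -1,"dx": -6,"dy": 5,"dz": -30,"turn": -0.008},
  {"fingers": -1,"dx": 0,"dy": 0,"dz": -30,"turn": 0},
  {"fingers": -1,"dx": 0,"dy": 0,"dz": -30,"turn": 0},
  {"fingers": -1,"dx": 0,"dy": 0,"dz": 0,"turn": 0},
])

```text
clock: 2.13
position: [0.5046, 0.3676, 0.1524]
ee_rot: [-0.001, 0.849, 0.528, 0.005]
contact_force: [-0.7, -0.4, -1.5]
width: 0.0856
```

```bash
python3 - <<'E'
from fit import *
s=get_state();print(s["position"],s["ee_rot"])
P=[get_image(n) for n in("scene","top")]
save(P[0],"pre.png",(140,150,340,310),4)
E
```

```text
[0.504575   0.36758416 0.1523911 ] [-6.45683995e-04  8.49419207e-01  5.27692269e-01  5.24055140e-03]
```

View pics/pre.png

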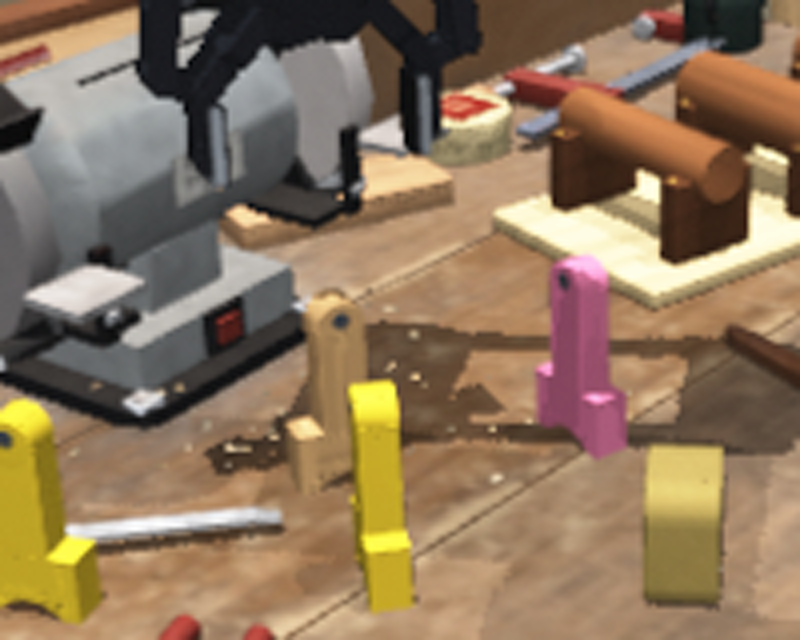

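The scene crop shows the open fingers straddling the gauge, which is at about (330,380) in the crop, with the path down free. Descending.

Request:
play_rows([
  {"fingers": -1,"dx": -4,"dy": 1.5,"dz": -25,"turn": 0},
  {"fingers": -1,"dx": 0,"dy": 0,"dz": -25,"turn": 0},
  {"fingers": -1,"dx": 0,"dy": 0,"dz": -25,"turn": 0},
  {"fingers": -1,"dx": 0,"dy": 0,"dz": -15,"turn": 0},
  {"fingers": -1,"dx": 0,"dy": 0,"dz": -7,"turn": 0},
  {"fingers": -1,"dx": 0,"dy": 0,"dz": 0,"turn": 0},
])

```text
clock: 2.73
position: [0.5125, 0.3789, 0.0746]
ee_rot: [-0.0, 0.848, 0.529, 0.025]
contact_force: [-0.3, 0.4, 0.1]
width: 0.0852
```

```bash
python3 - <<'E'
from h import *
for i in range(3):
    get_image("top"); s=get_state();w,x,y,z=s["ee_rot"];print(s["position"].round(4),round(np.arctan2(2*(x*y+w*z),1-2*(y*y+z*z)),4),s["contact_force"].round(1))
E
```

```text
[0.5132 0.3794 0.0756] 1.1153 [-0.7  0.5  1. ]
[0.5135 0.3795 0.0761] 1.1152 [0.1 0.3 0.3]
[0.5136 0.3794 0.0762] 1.1152 [0.3 0.2 0.1]
```

```bash
python3 - <<'E'
from h import *
from scipy.spatial.transform import Rotation as R
s=get_state();print({k:np.round(v,3) for k,v in s.items()})
w,x,y,z=s["ee_rot"];print(R.from_quat([x,y,z,w]).as_matrix().round(3))
P=get_image("scene");save(P,"chk.png",(150,150,310,310),4)
E
```

```text
{'clock': np.float64(2.883), 'qpos': array([ 0.526,  0.471,  1.641,  0.002,  0.975, -0.59 ]), 'qd': array([-0.001, -0.002,  0.003, -0.001, -0.002, -0.001]), 'effort': array([ 4.4000e-02, -4.8415e+01, -2.0311e+01,  1.4000e-02, -2.6800e-01,
        0.0000e+00]), 'position': array([0.514, 0.379, 0.076]), 'ee_rot': array([-0.   ,  0.848,  0.529,  0.027]), 'contact_force': array([0.285, 0.246, 0.116]), 'moment': array([-0.053,  0.01 ,  0.071]), 'width': np.float64(0.085)}
[[ 0.44   0.897  0.046]
 [ 0.897 -0.441  0.029]
 [ 0.046  0.029 -0.999]]
```

View pics/chk.png

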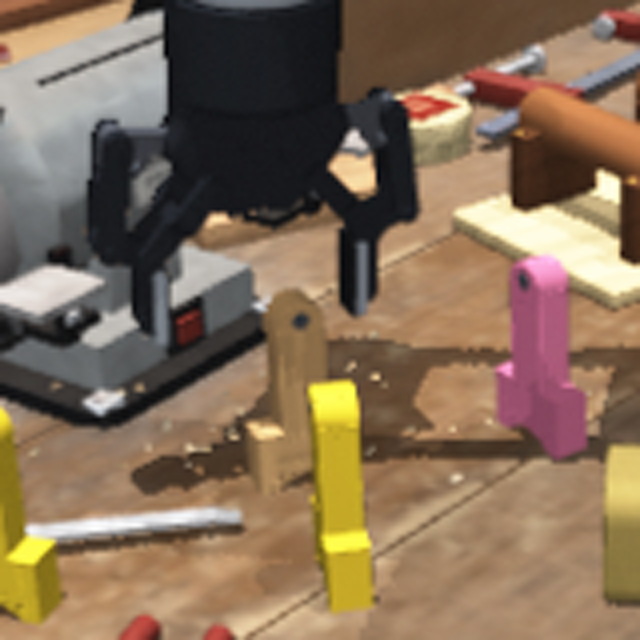

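The fingers are behind the gauge and the tool leans about 3° from lag in the quick descent. Backing up to undo it.

Request:
play_rows([
  {"fingers": -1,"dx": 0,"dy": 0,"dz": 25,"turn": 0},
  {"fingers": -1,"dx": 0,"dy": 0,"dz": 25,"turn": 0},
  {"fingers": -1,"dx": 0,"dy": 0,"dz": 25,"turn": 0},
  {"fingers": -1,"dx": 0,"dy": 0,"dz": 0,"turn": 0},
  {"fingers": -1,"dx": 0,"dy": 0,"dz": 0,"turn": 0},
])

```text
clock: 3.35
position: [0.5144, 0.3798, 0.1595]
ee_rot: [-0.0, 0.848, 0.529, 0.03]
contact_force: [-0.2, -0.3, -0.2]
width: 0.0854
```

Request:
play_rows([
  {"fingers": -1,"dx": 0,"dy": 0,"dz": -8,"turn": 0},
  {"fingers": -1,"dx": 0,"dy": 0,"dz": -8,"turn": 0},
  {"fingers": -1,"dx": 0,"dy": 0,"dz": -8,"turn": 0},
  {"fingers": -1,"dx": 0,"dy": 0,"dz": 0,"turn": 0},
  {"fingers": -1,"dx": 0,"dy": 0,"dz": 0,"turn": 0},
])

```text
clock: 3.77
position: [0.5134, 0.3791, 0.1321]
ee_rot: [-0.0, 0.848, 0.529, 0.029]
contact_force: [0.0, 0.6, 0.2]
width: 0.0852
```

Request:
play_rows([
  {"fingers": -1,"dx": 0,"dy": 0,"dz": 25,"turn": 0},
  {"fingers": -1,"dx": 0,"dy": 0,"dz": 25,"turn": 0},
  {"fingers": -1,"dx": 0,"dy": 0,"dz": 25,"turn": 0},
  {"fingers": -1,"dx": 0,"dy": 0,"dz": 15,"turn": 0},
  {"fingers": -1,"dx": 0,"dy": 0,"dz": 7,"turn": 0},
  {"fingers": -1,"dx": 0,"dy": 0,"dz": 0,"turn": 0},
])

```text
clock: 4.27
position: [0.5094, 0.3766, 0.224]
ee_rot: [-0.0, 0.849, 0.529, 0.02]
contact_force: [0.4, -0.3, -0.7]
width: 0.0854
```

Request:
play_rows([
  {"fingers": -1,"dx": 0,"dy": 0,"dz": -10,"turn": 0},
  {"fingers": -1,"dx": 0,"dy": 0,"dz": -20,"turn": 0},
  {"fingers": -1,"dx": 0,"dy": 0,"dz": -30,"turn": 0},
  {"fingers": -1,"dx": 0,"dy": 0,"dz": -30,"turn": 0},
  {"fingers": -1,"dx": 0,"dy": 0,"dz": 40,"turn": 0},
  {"fingers": -1,"dx": 0,"dy": 0,"dz": 30,"turn": 0},
  {"fingers": -1,"dx": 0,"dy": 0,"dz": 20,"turn": 0},
  {"fingers": -1,"dx": 0,"dy": 0,"dz": 12,"turn": 0},
  {"fingers": -1,"dx": 0,"dy": 0,"dz": 7,"turn": 0},
  {"fingers": -1,"dx": 0,"dy": 0,"dz": 3,"turn": 0},
  {"fingers": -1,"dx": 0,"dy": 0,"dz": 0,"turn": 0},
])

```text
clock: 5.18
position: [0.4908, 0.3657, 0.2113]
ee_rot: [-0.001, 0.849, 0.528, -0.009]
contact_force: [-0.6, 0.4, 0.4]
width: 0.0854
```

Request:
play_rows([
  {"fingers": -1,"dx": 2,"dy": 0,"dz": -12,"turn": 0},
  {"fingers": -1,"dx": 2,"dy": 0,"dz": -12,"turn": 0},
  {"fingers": -1,"dx": 1,"dy": 0,"dz": -12,"turn": 0},
  {"fingers": -1,"dx": 0,"dy": 0,"dz": -12,"turn": 0},
  {"fingers": -1,"dx": 0,"dy": 0,"dz": -9,"turn": 0},
  {"fingers": -1,"dx": 0,"dy": 0,"dz": -6,"turn": 0},
  {"fingers": -1,"dx": 0,"dy": 0,"dz": -3,"turn": 0},
  {"fingers": -1,"dx": 0,"dy": 0,"dz": 0,"turn": 0},
  {"fingers": -1,"dx": 0,"dy": 0,"dz": 0,"turn": 0},
])

```text
clock: 5.93
position: [0.4922, 0.3635, 0.133]
ee_rot: [-0.001, 0.849, 0.528, -0.016]
contact_force: [-0.1, -0.2, 0.3]
width: 0.0857
```

Request:
play_rows([
  {"fingers": -1,"dx": 0,"dy": 0,"dz": -20,"turn": 0},
  {"fingers": -1,"dx": 0,"dy": 0,"dz": -14,"turn": 0},
  {"fingers": -1,"dx": 0,"dy": 0,"dz": -8,"turn": 0},
  {"fingers": -1,"dx": 0,"dy": 0,"dz": -4,"turn": 0},
  {"fingers": -1,"dx": 0,"dy": 0,"dz": -2,"turn": 0},
  {"fingers": -1,"dx": 0,"dy": 0,"dz": 0,"turn": 0},
])

```text
clock: 6.43
position: [0.4951, 0.3653, 0.0876]
ee_rot: [-0.001, 0.849, 0.529, -0.011]
contact_force: [-0.0, -0.5, 0.1]
width: 0.0855
```

```bash
cat > st.py <<'E'
from h import *
for i in range(2):
    get_image("top"); s=get_state();w,x,y,z=s["ee_rot"];q=s["qpos"]
    from scipy.spatial.transform import Rotation as R
    print(s["clock"].round(2),s["position"].round(4),"yaw",round(np.arctan2(2*(x*y+w*z),1-2*(y*y+z*z)),4),"toolz",R.from_quat([x,y,z,w]).as_matrix()[:2,2].round(4),"F",s["contact_force"].round(2),"M",s["moment"].round(3),s["width"].round(4),q.round(3))
E
python3 st.py
```

```text
Traceback (most recent call last):
  File "st.py", line 5, in <module>
    print(s["clock"].round(2),s["position"].round(4),"yaw",round(np.arctan2(2*(x*y+w*z),1-2*(y*y+z*z)),4),"toolz",R.from_quat([x,y,z,w]).as_matrix()[:2,2].round(4),"F",s["contact_force"].round(2),"M",s["moment"].round(3),s["width"].round(4),q.round(3))
          ^^^^^^^^^^^^^^^^
AttributeError: 'float' object has no attribute 'round'
```

Request:
play_rows([
  {"fingers": -1,"dx": 0,"dy": 0,"dz": 10,"turn": 0},
  {"fingers": -1,"dx": 0,"dy": 0,"dz": 16,"turn": 0},
  {"fingers": -1,"dx": 0,"dy": 0,"dz": 22,"turn": 0},
  {"fingers": -1,"dx": 0,"dy": 0,"dz": -26,"turn": 0},
  {"fingers": -1,"dx": 0,"dy": 0,"dz": -14,"turn": 0},
  {"fingers": -1,"dx": 0,"dy": 0,"dz": -8,"turn": 0},
  {"fingers": -1,"dx": 0,"dy": 0,"dz": -4,"turn": 0},
  {"fingers": -1,"dx": 0,"dy": 0,"dz": -2,"turn": 0},
  {"fingers": -1,"dx": 0,"dy": 0,"dz": 0,"turn": 0},
])

```text
clock: 7.23
position: [0.5004, 0.3685, 0.0945]
ee_rot: [-0.001, 0.849, 0.529, -0.002]
contact_force: [0.5, 0.1, -0.2]
width: 0.0855
```

```bash
sed -i 's/s\["clock"\].round(2)/round(float(s["clock"]),2)/; s/s\["width"\].round(4)/round(float(s["width"]),4)/' st.py; python3 st.py
```

```text
7.28 [0.5006 0.3686 0.0947] yaw 1.1142 toolz [-0.0033  0.0002] F [-0.08  0.91 -0.1 ] M [0.015 0.04  0.03 ] 0.0851 [ 0.522  0.456  1.612  0.002  1.076 -0.593]
7.33 [0.5007 0.3687 0.0948] yaw 1.1142 toolz [-0.003   0.0004] F [-0.27  0.42 -0.3 ] M [ 0.02  -0.005  0.016] 0.0855 [ 0.522  0.456  1.612  0.002  1.076 -0.593]
```

Request:
play_rows([
  {"fingers": -1,"dx": 0,"dy": 0,"dz": -4,"turn": 0},
  {"fingers": -1,"dx": 0,"dy": 0,"dz": -4,"turn": 0},
  {"fingers": -1,"dx": 0,"dy": 0,"dz": -4,"turn": 0},
  {"fingers": -1,"dx": 0,"dy": 0,"dz": -4,"turn": 0},
  {"fingers": -1,"dx": 0,"dy": 0,"dz": -4,"turn": 0},
  {"fingers": -1,"dx": 0,"dy": 0,"dz": -4,"turn": 0},
  {"fingers": -1,"dx": 0,"dy": 0,"dz": -4,"turn": 0},
  {"fingers": -1,"dx": 0,"dy": 0,"dz": -4,"turn": 0},
  {"fingers": -1,"dx": 0,"dy": 0,"dz": -4,"turn": 0},
  {"fingers": -1,"dx": 0,"dy": 0,"dz": -4,"turn": 0},
  {"fingers": -1,"dx": 0,"dy": 0,"dz": 0,"turn": 0},
  {"fingers": -1,"dx": 0,"dy": 0,"dz": 0,"turn": 0},
])

```text
clock: 8.33
position: [0.5008, 0.3687, 0.0507]
ee_rot: [-0.001, 0.849, 0.529, -0.001]
contact_force: [-1.2, -0.0, -0.0]
width: 0.0852
```

```bash
python3 st.py
```

```text
8.38 [0.5007 0.3687 0.0507] yaw 1.1141 toolz [-0.0033  0.0002] F [-0.12 -0.23 -0.65] M [ 0.003  0.019 -0.039] 0.0854 [ 0.522  0.502  1.66   0.002  0.983 -0.594]
8.43 [0.5008 0.3688 0.0509] yaw 1.1142 toolz [-0.0029  0.0004] F [-0.02 -1.39 -0.  ] M [0.024 0.008 0.012] 0.0853 [ 0.522  0.501  1.66   0.002  0.983 -0.594]
```

Slow rows hold the tool level. Closing the gripper.

Request:
play_rows([
  {"fingers": 1,"dx": 0,"dy": 0,"dz": 0,"turn": 0},
  {"fingers": 1,"dx": 0,"dy": 0,"dz": 0,"turn": 0},
  {"fingers": 1,"dx": 0,"dy": 0,"dz": 0,"turn": 0},
  {"fingers": 1,"dx": 0,"dy": 0,"dz": 0,"turn": 0},
  {"fingers": 1,"dx": 0,"dy": 0,"dz": 0,"turn": 0},
  {"fingers": 1,"dx": 0,"dy": 0,"dz": 0,"turn": 0},
  {"fingers": 1,"dx": 0,"dy": 0,"dz": 0,"turn": 0},
  {"fingers": 1,"dx": 0,"dy": 0,"dz": 0,"turn": 0},
  {"fingers": 1,"dx": 0,"dy": 0,"dz": 0,"turn": 0},
  {"fingers": 1,"dx": 0,"dy": 0,"dz": 0,"turn": 0},
], squeeze=60)

```text
clock: 9.27
position: [0.5015, 0.3692, 0.0522]
ee_rot: [-0.001, 0.849, 0.529, 0.0]
contact_force: [0.2, 1.1, -0.7]
width: 0.0234
```

```bash
python3 st.py; python3 - <<'E'
from fg import *
P=[get_image(n) for n in("scene","top")]
# rails: joint fit against the brown colour in the top view, and scene where free
save(P[0],"r2.png",(250,130,420,230),4.5)
E
```

```text
9.32 [0.5016 0.3692 0.0522] yaw 1.1141 toolz [-0.0007  0.0018] F [-0.4  -0.65 -0.44] M [ 0.047 -0.024  0.036] 0.0231 [ 0.522  0.5    1.659  0.002  0.983 -0.594]
9.37 [0.5016 0.3692 0.0522] yaw 1.1142 toolz [-0.0006  0.0017] F [-0.08  0.2   0.73] M [-0.028 -0.04   0.004] 0.0237 [ 0.522  0.5    1.659  0.002  0.983 -0.594]
```

View pics/r2.png

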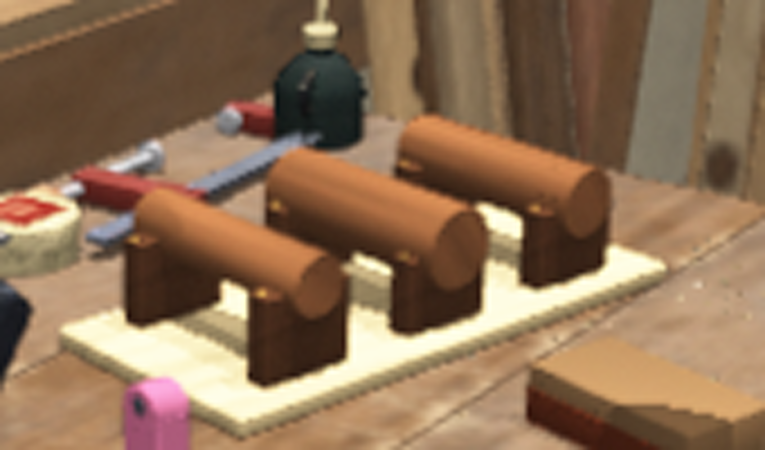

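The scene crop shows all three rails free, thin, thick and medium from left to right (front ends at crop pixels (318,285), (460,245) and (588,200)). Now a joint fit of the rail poses.

```bash
python3 - <<'E'
from fit import *
P=[get_image(n) for n in("scene","top")]
M=[]
for p in P:
    u=np.zeros((420,560),np.uint8)
    for m in masks_of(p,"rail_a"):
        if m["p"]>.4: u|=m["region"].astype(np.uint8)
    a=p["pixels"].astype(int); c=(a[...,0]-a[...,1]>32)&(a[...,0]>88)&(cv2.dilate(u,np.ones((5,5)))>0)
    M.append(c)
W=[(260,135,150,85),(300,135,160,105)]
for i,(w,m) in enumerate(zip(W,M)): cv2.imwrite(f"pics/seg{i}.png",cv2.resize(crop(m,w)*255,None,fx=3,fy=3))
T=[crop(m,w) for m,w in zip(M,W)]
def parts(v):
    x,y,yaw=v[:3];e=np.array([-np.sin(yaw),np.cos(yaw)])
    return [(x+e[0]*k*.1,y+e[1]*k*.1,v[3+i],v[6+i]) for i,k in enumerate((1,0,-1))]
def cost(v):
    s=0
    for p,w,t in zip(P,W,T):
        im=0
        for x,y,h,R in parts(v): im=np.maximum(im,mask(p,[cyl(R*1000,-65,65,0)],x,y,h,v[2],w))
        s+=abs(im-t).sum()/t.sum()
    return s
r=DE(cost,[(.51,.55),(-.05,-.005),(-.26,-.15)]+[(.055,.065)]*3+[(.015,.025)]*3,seed=2,maxiter=120,popsize=8)
print(r.fun,r.x.round(4)); print(np.round(parts(r.x),4))
E
```

```text
0.30150550603866577 [ 0.5312 -0.0332 -0.2223  0.0645  0.0618  0.0638  0.0152  0.0194  0.0161]
[[ 0.5533  0.0644  0.0645  0.0152]
 [ 0.5312 -0.0332  0.0618  0.0194]
 [ 0.5091 -0.1307  0.0638  0.0161]][ WARN:0@6.906] global loadsave.cpp:1063 imwrite_ Unsupported depth image for selected encoder is fallbacked to CV_8U.
```

```bash
python3 - <<'E'
from fit import *
P=[get_image(n) for n in("scene","top")]
W=[(260,135,150,85),(300,135,160,105)]
def seg(p,net):
    u=np.zeros((420,560),np.uint8)
    for m in masks_of(p,"rail_a"):
        if m["p"]>.4: u|=m["region"].astype(np.uint8)
    if net: return u
    a=p["pixels"].astype(int); return (a[...,0]-a[...,1]>24)&(a[...,0]>70)&(cv2.dilate(u,np.ones((5,5)))>0)
def parts(v):
    x,y,yaw=v[:3];e=np.array([-np.sin(yaw),np.cos(yaw)])
    return [(x+e[0]*k*.1,y+e[1]*k*.1,v[3+i],(17,23,20)[i]) for i,k in enumerate((1,0,-1))]
for net in(0,1):
    T=[crop(seg(p,net),w) for p,w in zip(P,W)]
    def cost(v,l=0):
        s=[]
        for p,w,t in zip(P,W,T):
            im=0
            for x,y,h,R in parts(v):
                q=[cyl(R,-65,65,0)]+[box(a-8,a+8,-29,29,-30,-2) for a in(-50,50)]*net
                im=np.maximum(im,mask(p,q,x,y,h,v[2],w))
            s.append(abs(im-t).sum()/t.sum())
        return s if l else sum(s)
    r=DE(cost,[(.51,.55),(-.05,-.005),(-.26,-.15)]+[(.057,.063)]*3,seed=2,maxiter=80,popsize=8)
    print(net,cost(r.x,1),r.x[2:3].round(4)); print(np.round(parts(r.x),4))
    if net==0: best=r.x
o=[]
p=P[1];im=cv2.resize(p["pixels"][140:240,300:460,::-1],None,fx=5,fy=5,interpolation=cv2.INTER_CUBIC)
v=best;c,s=np.cos(v[2]),np.sin(v[2])
for x,y,h,R in parts(v):
    for k in(-R,0,R):
        L=[[x+c*a/1e3-s*k/1e3,y+s*a/1e3+c*k/1e3,h] for a in(-65,65)]
        uv=((proj(p,L)-[300,140]+.5)*5).astype(int); cv2.line(im,tuple(map(int,uv[0])),tuple(map(int,uv[1])),(0,255,0) if k else (255,0,0),1)
cv2.imwrite("pics/ov.png",im)
E
```

```text
0 [np.float32(0.7080882), np.float32(0.17123969)] [-0.2034]
[[ 0.5528  0.0633  0.0621 17.    ]
 [ 0.5326 -0.0346  0.0624 23.    ]
 [ 0.5124 -0.1326  0.0607 20.    ]]
1 [np.float32(0.6717814), np.float32(0.07959075)] [-0.2076]
[[ 0.5488  0.0662  0.0585 17.    ]
 [ 0.5282 -0.0317  0.0613 23.    ]
 [ 0.5076 -0.1295  0.0575 20.    ]]
```

View pics/ov.png

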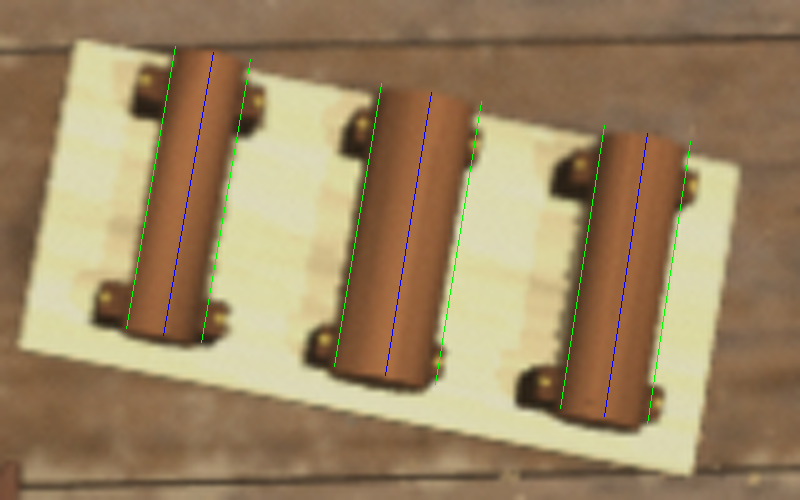

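The overlay puts the right rail (medium) at about (0.51, -0.131), yaw ≈ -0.207. Lifting slowly so that the tool stays level, while turning.

Request:
play_rows([
  {"fingers": 1,"dx": 0,"dy": 0,"dz": 4,"turn": 0},
  {"fingers": 1,"dx": 0,"dy": 0,"dz": 8,"turn": 0},
  {"fingers": 1,"dx": 0,"dy": 0,"dz": 8,"turn": 0},
  {"fingers": 1,"dx": 0,"dy": 0,"dz": 8,"turn": 0},
  {"fingers": 1,"dx": 0,"dy": 0,"dz": 8,"turn": 0},
  {"fingers": 1,"dx": 0,"dy": 0,"dz": 8,"turn": 0},
  {"fingers": 1,"dx": 0,"dy": 0,"dz": 8,"turn": 0},
  {"fingers": 1,"dx": 0,"dy": 0,"dz": 8,"turn": 0},
  {"fingers": 1,"dx": 0,"dy": 0,"dz": 8,"turn": 0.04},
  {"fingers": 1,"dx": 0,"dy": 0,"dz": 8,"turn": 0.04},
  {"fingers": 1,"dx": 0,"dy": 0,"dz": 8,"turn": 0.04},
  {"fingers": 1,"dx": 0,"dy": 0,"dz": 8,"turn": 0.04},
  {"fingers": 1,"dx": 0,"dy": 0,"dz": 8,"turn": 0.04},
  {"fingers": 1,"dx": 0,"dy": 0,"dz": 8,"turn": 0.04},
  {"fingers": 1,"dx": 0,"dy": 0,"dz": 8,"turn": 0},
  {"fingers": 1,"dx": 0,"dy": 0,"dz": 8,"turn": 0},
  {"fingers": 1,"dx": 0,"dy": 0,"dz": 4,"turn": 0},
  {"fingers": 1,"dx": 0,"dy": 0,"dz": 0,"turn": 0},
  {"fingers": 1,"dx": 0,"dy": 0,"dz": 0,"turn": 0},
])

```text
clock: 11.55
position: [0.5016, 0.3693, 0.1984]
ee_rot: [-0.0, 0.777, 0.63, 0.003]
contact_force: [0.1, -0.1, -0.8]
width: 0.023
```

```bash
python3 st.py
```

```text
11.6 [0.5016 0.3693 0.1983] yaw 1.363 toolz [0.0047 0.0047] F [ 0.14  0.11 -1.36] M [ 0.054 -0.033  0.02 ] 0.0236 [ 0.522  0.37   1.475  0.002  1.29  -0.841]
11.65 [0.5014 0.3692 0.1979] yaw 1.3631 toolz [0.0041 0.0043] F [-0.16  0.74 -0.98] M [-0.01  -0.016 -0.014] 0.0236 [ 0.522  0.37   1.476  0.002  1.29  -0.842]
```

Request:
play_rows([
  {"fingers": 1,"dx": 0,"dy": -10,"dz": 0,"turn": 0},
  {"fingers": 1,"dx": 0,"dy": -20,"dz": 0,"turn": 0},
  {"fingers": 1,"dx": 0,"dy": -24,"dz": 0,"turn": 0},
  {"fingers": 1,"dx": 0,"dy": -24,"dz": 0,"turn": 0},
  {"fingers": 1,"dx": 0,"dy": -24,"dz": 0,"turn": 0},
  {"fingers": 1,"dx": 0,"dy": -24,"dz": 0,"turn": 0},
  {"fingers": 1,"dx": 0,"dy": -24,"dz": 0,"turn": 0},
  {"fingers": 1,"dx": 0,"dy": -24,"dz": 0,"turn": 0},
  {"fingers": 1,"dx": 0,"dy": -24,"dz": 0,"turn": 0},
  {"fingers": 1,"dx": 0,"dy": -24,"dz": 0,"turn": 0},
  {"fingers": 1,"dx": 0,"dy": -24,"dz": 0,"turn": 0},
  {"fingers": 1,"dx": 0,"dy": -24,"dz": 0,"turn": 0},
  {"fingers": 1,"dx": 0,"dy": -24,"dz": 0,"turn": 0},
  {"fingers": 1,"dx": 0,"dy": -24,"dz": 0,"turn": 0},
  {"fingers": 1,"dx": 0,"dy": -24,"dz": 0,"turn": 0},
  {"fingers": 1,"dx": 0,"dy": -24,"dz": 0,"turn": 0},
  {"fingers": 1,"dx": 0,"dy": -20,"dz": 0,"turn": 0},
  {"fingers": 1,"dx": 0,"dy": -10,"dz": 0,"turn": 0},
  {"fingers": 1,"dx": 0,"dy": 0,"dz": 0,"turn": 0},
  {"fingers": 1,"dx": 0,"dy": 0,"dz": 0,"turn": 0},
])

```text
clock: 13.32
position: [0.4863, -0.0557, 0.1867]
ee_rot: [-0.004, 0.777, 0.629, -0.009]
contact_force: [-0.2, 0.0, 0.4]
width: 0.0231
```

```bash
python3 st.py
```

```text
13.37 [ 0.4863 -0.0555  0.1867] yaw 1.3622 toolz [-0.0196 -0.0049] F [ 0.01 -0.12 -0.88] M [-0.01  -0.01  -0.107] 0.0233 [-0.249  0.198  1.758 -0.01   1.204 -1.607]
13.42 [ 0.4864 -0.0549  0.1868] yaw 1.3631 toolz [-0.0193 -0.0048] F [ 0.01 -0.69 -0.38] M [ 0.029 -0.052 -0.055] 0.0231 [-0.248  0.198  1.758 -0.01   1.204 -1.607]
```

Request:
play_rows([
  {"fingers": 1,"dx": 1,"dy": -4,"dz": 0,"turn": 0},
  {"fingers": 1,"dx": 2,"dy": -8,"dz": 0,"turn": 0},
  {"fingers": 1,"dx": 2,"dy": -8,"dz": 0,"turn": 0},
  {"fingers": 1,"dx": 2,"dy": -8,"dz": 0,"turn": 0},
  {"fingers": 1,"dx": 2,"dy": -8,"dz": 0,"turn": 0},
  {"fingers": 1,"dx": 2,"dy": -8,"dz": 0,"turn": 0},
  {"fingers": 1,"dx": 2,"dy": -8,"dz": 0,"turn": 0},
  {"fingers": 1,"dx": 2,"dy": -8,"dz": 0,"turn": 0},
  {"fingers": 1,"dx": 1,"dy": -8,"dz": 0,"turn": 0},
  {"fingers": 1,"dx": 1,"dy": -4,"dz": 0,"turn": 0},
  {"fingers": 1,"dx": 0,"dy": 0,"dz": 10,"turn": 0},
  {"fingers": 1,"dx": 0,"dy": 0,"dz": 16,"turn": 0},
  {"fingers": 1,"dx": 0,"dy": 0,"dz": 22,"turn": 0},
  {"fingers": 1,"dx": 0,"dy": 0,"dz": -26,"turn": 0},
  {"fingers": 1,"dx": 0,"dy": 0,"dz": -14,"turn": 0},
  {"fingers": 1,"dx": 0,"dy": 0,"dz": -8,"turn": 0},
  {"fingers": 1,"dx": 0,"dy": 0,"dz": -4,"turn": 0},
  {"fingers": 1,"dx": 0,"dy": 0,"dz": -2,"turn": 0},
  {"fingers": 1,"dx": 0,"dy": 0,"dz": 0,"turn": 0},
  {"fingers": 1,"dx": 0,"dy": 0,"dz": 0,"turn": 0},
])

```text
clock: 15.08
position: [0.5072, -0.1325, 0.1868]
ee_rot: [-0.003, 0.775, 0.631, -0.007]
contact_force: [0.0, 0.2, -1.0]
width: 0.0234
```

```bash
python3 st.py
```

```text
15.13 [ 0.5072 -0.1325  0.1868] yaw 1.367 toolz [-0.0137 -0.0046] F [ 0.23 -0.1   0.03] M [ 0.02  -0.016  0.005] 0.0236 [-0.382  0.245  1.693 -0.01   1.215 -1.745]
15.18 [ 0.5073 -0.1326  0.1869] yaw 1.3669 toolz [-0.0134 -0.0047] F [-0.14 -0.15 -0.8 ] M [ 0.019 -0.001 -0.036] 0.0234 [-0.382  0.245  1.693 -0.01   1.215 -1.745]
```

Request:
play_rows([
  {"fingers": 1,"dx": 0,"dy": 0,"dz": 10,"turn": 0},
  {"fingers": 1,"dx": 0,"dy": 0,"dz": 18,"turn": 0},
  {"fingers": 1,"dx": 0,"dy": 0,"dz": 26,"turn": 0},
  {"fingers": 1,"dx": 0,"dy": 0,"dz": -32,"turn": 0},
  {"fingers": 1,"dx": 0,"dy": 0,"dz": -20,"turn": 0},
  {"fingers": 1,"dx": 0,"dy": 0,"dz": -12,"turn": 0},
  {"fingers": 1,"dx": 0,"dy": 0,"dz": -7,"turn": 0},
  {"fingers": 1,"dx": 0,"dy": 0,"dz": -3,"turn": 0},
  {"fingers": 1,"dx": 0,"dy": 0,"dz": 0,"turn": 0},
  {"fingers": 1,"dx": 0,"dy": 0,"dz": 0,"turn": 0},
])

```text
clock: 16.02
position: [0.512, -0.1342, 0.1776]
ee_rot: [0.004, 0.775, 0.632, -0.003]
contact_force: [0.5, -0.5, -1.8]
width: 0.0236
```

```bash
python3 st.py
```

```text
16.07 [ 0.5122 -0.1343  0.1777] yaw 1.3671 toolz [ 0.0013 -0.0105] F [-0.39  0.41 -0.4 ] M [-0.01   0.037  0.033] 0.0233 [-0.382  0.251  1.708 -0.01   1.177 -1.745]
16.12 [ 0.5122 -0.1343  0.1778] yaw 1.3671 toolz [ 0.0015 -0.0106] F [-0.19  0.22 -0.24] M [-0.    -0.024  0.003] 0.0235 [-0.382  0.251  1.708 -0.01   1.177 -1.745]
```

Request:
play_rows([
  {"fingers": 1,"dx": 0.3,"dy": 1,"dz": -4,"turn": 0},
  {"fingers": 1,"dx": 0.3,"dy": 1,"dz": -4,"turn": 0},
  {"fingers": 1,"dx": 0,"dy": 0.7,"dz": -4,"turn": 0},
  {"fingers": 1,"dx": 0,"dy": 0,"dz": -4,"turn": 0},
  {"fingers": 1,"dx": 0,"dy": 0,"dz": -4,"turn": 0},
  {"fingers": 1,"dx": 0,"dy": 0,"dz": -4,"turn": 0},
  {"fingers": 1,"dx": 0,"dy": 0,"dz": -4,"turn": 0},
  {"fingers": 1,"dx": 0,"dy": 0,"dz": -4,"turn": 0},
  {"fingers": 1,"dx": 0,"dy": 0,"dz": -3,"turn": 0},
  {"fingers": 1,"dx": 0,"dy": 0,"dz": 0,"turn": 0},
  {"fingers": 1,"dx": 0,"dy": 0,"dz": 0,"turn": 0},
])

```text
clock: 17.03
position: [0.5132, -0.1314, 0.1398]
ee_rot: [0.005, 0.775, 0.632, -0.002]
contact_force: [0.1, 0.0, -0.8]
width: 0.0236
```

```bash
python3 st.py; python3 - <<'E'
from h import *
p=get_image("scene"); save(p,"near.png",(320,110,420,210),6)
E
```

```text
17.08 [ 0.5132 -0.1314  0.1398] yaw 1.3672 toolz [ 0.0026 -0.0111] F [ 0.98 -0.81 -0.64] M [-0.021 -0.007 -0.016] 0.0234 [-0.376  0.286  1.764 -0.011  1.085 -1.738]
17.13 [ 0.5133 -0.1314  0.14  ] yaw 1.3672 toolz [ 0.0029 -0.0112] F [-0.54  0.15 -0.31] M [ 0.009 -0.04  -0.053] 0.0228 [-0.376  0.285  1.764 -0.011  1.086 -1.738]
```

View pics/near.png

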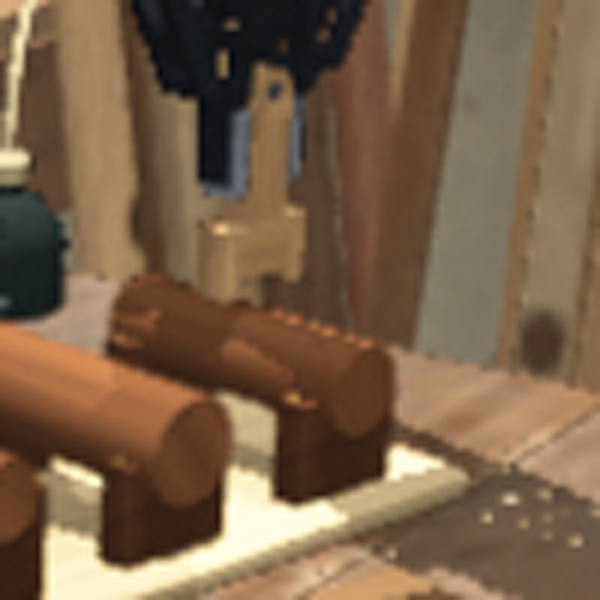

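The near crop shows the gauge hanging upright and squarely above the right rail, with about 15 mm to go. Going down gently to touch.

Request:
play_rows([
  {"fingers": 1,"dx": 0,"dy": 0,"dz": -1.5,"turn": 0},
  {"fingers": 1,"dx": 0,"dy": 0,"dz": -1.5,"turn": 0},
  {"fingers": 1,"dx": 0,"dy": 0,"dz": -1.5,"turn": 0},
  {"fingers": 1,"dx": 0,"dy": 0,"dz": -1.5,"turn": 0},
  {"fingers": 1,"dx": 0,"dy": 0,"dz": -1,"turn": 0},
  {"fingers": 1,"dx": 0,"dy": 0,"dz": 0,"turn": 0},
])

```text
clock: 17.68
position: [0.514, -0.1317, 0.1334]
ee_rot: [0.006, 0.775, 0.632, -0.002]
contact_force: [0.4, 0.4, -0.2]
width: 0.0233
```

Request:
play_rows([
  {"fingers": 1,"dx": 0,"dy": 0,"dz": -1,"turn": 0},
  {"fingers": 1,"dx": 0,"dy": 0,"dz": -1,"turn": 0},
  {"fingers": 1,"dx": 0,"dy": 0,"dz": -1,"turn": 0},
])

```text
clock: 17.93
position: [0.5141, -0.1318, 0.1303]
ee_rot: [0.007, 0.775, 0.632, -0.002]
contact_force: [-0.2, 1.1, -0.7]
width: 0.0235
```

Request:
play_rows([
  {"fingers": 1,"dx": 0,"dy": 0,"dz": -1,"turn": 0},
  {"fingers": 1,"dx": 0,"dy": 0,"dz": -0.5,"turn": 0},
])

```text
clock: 18.1
position: [0.5141, -0.1318, 0.1285]
ee_rot: [0.006, 0.775, 0.632, -0.002]
contact_force: [0.6, 0.1, -0.6]
width: 0.0234
```

Request:
play_rows([
  {"fingers": 1,"dx": 0,"dy": 0,"dz": -0.7,"turn": 0},
  {"fingers": 1,"dx": 0,"dy": 0,"dz": -0.7,"turn": 0},
])

```text
clock: 18.27
position: [0.5141, -0.1318, 0.1269]
ee_rot: [0.006, 0.775, 0.632, -0.002]
contact_force: [0.5, 0.0, -1.9]
width: 0.0236
```

Request:
play_rows([
  {"fingers": 1,"dx": 0,"dy": 0,"dz": -0.7,"turn": 0},
  {"fingers": 1,"dx": 0,"dy": 0,"dz": -0.7,"turn": 0},
])

```text
clock: 18.43
position: [0.5142, -0.1317, 0.1256]
ee_rot: [0.006, 0.775, 0.632, -0.002]
contact_force: [0.2, 1.7, 2.9]
width: 0.0233
```

Request:
play_rows([
  {"fingers": 1,"dx": 0,"dy": 0,"dz": -0.7,"turn": 0},
])

```text
clock: 18.52
position: [0.5145, -0.1314, 0.1252]
ee_rot: [0.006, 0.775, 0.631, -0.001]
contact_force: [-0.2, 1.4, 4.2]
width: 0.0236
```

Contact at TCP z ≈ 0.1256. The rail pushes the gauge toward +y, so it is still a little off centre; I'll follow that.

Request:
play_rows([
  {"fingers": 1,"dx": 0.1,"dy": 0.5,"dz": 0,"turn": 0},
  {"fingers": 1,"dx": 0,"dy": 0,"dz": -0.4,"turn": 0},
])

```text
clock: 18.68
position: [0.5147, -0.1309, 0.1249]
ee_rot: [0.007, 0.775, 0.631, -0.001]
contact_force: [-0.2, 0.8, -0.3]
width: 0.0232
```

```bash
python3 st.py
```

```text
18.73 [ 0.5147 -0.1309  0.1248] yaw 1.3667 toolz [ 0.0068 -0.0116] F [ 1.15 -0.06  0.05] M [ 0.108 -0.02  -0.011] 0.0231 [-0.375  0.301  1.785 -0.01   1.045 -1.737]
18.78 [ 0.5147 -0.1309  0.1249] yaw 1.3667 toolz [ 0.0069 -0.0115] F [-0.37  1.15 -0.55] M [ 0.025  0.011 -0.012] 0.0232 [-0.375  0.301  1.785 -0.01   1.045 -1.737]
```

Request:
play_rows([
  {"fingers": 1,"dx": 0.1,"dy": 0.5,"dz": 0,"turn": 0},
  {"fingers": 1,"dx": 0,"dy": 0,"dz": -0.4,"turn": 0},
])

```text
clock: 18.95
position: [0.5149, -0.1305, 0.1245]
ee_rot: [0.007, 0.775, 0.631, -0.001]
contact_force: [-0.6, 1.1, 5.3]
width: 0.0233
```

```bash
python3 st.py
```

```text
19.0 [ 0.5148 -0.1305  0.1245] yaw 1.3667 toolz [ 0.0067 -0.0117] F [-0.48  1.3   1.31] M [ 0.084  0.039 -0.043] 0.0234 [-0.374  0.301  1.786 -0.01   1.044 -1.736]
19.05 [ 0.5148 -0.1305  0.1245] yaw 1.3667 toolz [ 0.0068 -0.0118] F [-1.03  0.52  2.17] M [0.144 0.029 0.017] 0.0232 [-0.374  0.301  1.786 -0.01   1.044 -1.736]
```

Request:
play_rows([
  {"fingers": 1,"dx": 0.1,"dy": 0.7,"dz": 0,"turn": 0},
  {"fingers": 1,"dx": 0,"dy": 0,"dz": -0.6,"turn": 0},
])

```text
clock: 19.22
position: [0.5149, -0.1304, 0.1244]
ee_rot: [0.007, 0.775, 0.632, -0.001]
contact_force: [-1.6, 2.3, 8.4]
width: 0.0233
```

```bash
python3 st.py
```

```text
19.27 [ 0.5149 -0.1303  0.1244] yaw 1.3671 toolz [ 0.0069 -0.0131] F [-0.63 -0.12  4.02] M [-0.073  0.229 -0.04 ] 0.0234 [-0.372  0.301  1.786 -0.011  1.044 -1.734]
19.32 [ 0.5149 -0.1304  0.1245] yaw 1.3671 toolz [ 0.0069 -0.0131] F [-1.24  0.63  4.47] M [ 0.015  0.268 -0.057] 0.0228 [-0.373  0.301  1.786 -0.011  1.044 -1.734]
```

Request:
play_rows([
  {"fingers": 1,"dx": 0.1,"dy": 0.7,"dz": 0,"turn": 0},
  {"fingers": 1,"dx": 0,"dy": 0,"dz": -0.6,"turn": 0},
])

```text
clock: 19.48
position: [0.5151, -0.1303, 0.1244]
ee_rot: [0.008, 0.775, 0.632, -0.002]
contact_force: [-1.4, 0.8, 9.2]
width: 0.0236
```

```bash
python3 st.py
```

```text
19.53 [ 0.5151 -0.1303  0.1245] yaw 1.3674 toolz [ 0.0074 -0.0146] F [-1.65  0.22  4.38] M [-0.131  0.27  -0.005] 0.0236 [-0.371  0.301  1.786 -0.013  1.043 -1.733]
19.58 [ 0.5151 -0.1303  0.1245] yaw 1.3675 toolz [ 0.0074 -0.0146] F [-1.07 -0.07  4.57] M [-0.137  0.245 -0.011] 0.0235 [-0.371  0.301  1.786 -0.013  1.043 -1.733]
```

The gauge has dropped into the rail and is now locked both sideways and down. Feet z ≈ 0.072 puts the axis at 0.0593, inside the stated 57–63 mm if the arc fits. A thick rail would need 55 mm, and a thin one would leave sideways play. Easing −y to take out the small lean.

Request:
play_rows([
  {"fingers": 1,"dx": -0.3,"dy": -0.7,"dz": -0.3,"turn": 0},
  {"fingers": 1,"dx": -0.3,"dy": -0.7,"dz": -0.3,"turn": 0},
  {"fingers": 1,"dx": -0.3,"dy": -0.7,"dz": -0.3,"turn": 0},
  {"fingers": 1,"dx": -0.3,"dy": -0.7,"dz": -0.3,"turn": 0},
])

```text
clock: 19.92
position: [0.5149, -0.1307, 0.1245]
ee_rot: [0.007, 0.776, 0.631, 0.001]
contact_force: [-0.4, 3.1, 5.0]
width: 0.0234
```

```bash
python3 st.py
```

```text
19.97 [ 0.5149 -0.1307  0.1245] yaw 1.3655 toolz [ 0.0107 -0.0097] F [0.73 2.44 6.12] M [ 0.438  0.097 -0.028] 0.0232 [-0.376  0.3    1.788 -0.006  1.041 -1.739]
20.02 [ 0.5149 -0.1307  0.1245] yaw 1.3655 toolz [ 0.0106 -0.0098] F [-0.42  2.25  6.14] M [ 0.474  0.11  -0.024] 0.023 [-0.376  0.3    1.788 -0.006  1.041 -1.739]
```

Request:
play_rows([
  {"fingers": 1,"dx": 0.6,"dy": -0.6,"dz": -0.1,"turn": 0},
  {"fingers": 1,"dx": 0.6,"dy": -0.6,"dz": -0.1,"turn": 0},
  {"fingers": 1,"dx": 0.6,"dy": -0.6,"dz": -0.1,"turn": 0},
  {"fingers": 1,"dx": 0.6,"dy": -0.6,"dz": -0.1,"turn": 0},
])

```text
clock: 20.35
position: [0.5152, -0.131, 0.1244]
ee_rot: [0.004, 0.776, 0.631, 0.001]
contact_force: [-1.8, 1.6, 6.4]
width: 0.0229
```

```bash
python3 st.py
```

```text
20.4 [ 0.5153 -0.1311  0.1244] yaw 1.3649 toolz [ 0.0061 -0.0053] F [-2.57  1.47  6.79] M [ 0.439  0.389 -0.044] 0.0233 [-0.378  0.303  1.783 -0.003  1.048 -1.742]
20.45 [ 0.5152 -0.131   0.1244] yaw 1.3649 toolz [ 0.0062 -0.0054] F [-2.34  1.83  5.21] M [ 0.429  0.434 -0.013] 0.0232 [-0.378  0.303  1.783 -0.003  1.048 -1.742]
```

Both leans shrink. Repeating.

Request:
play_rows([
  {"fingers": 1,"dx": 0.6,"dy": -0.6,"dz": -0.1,"turn": 0},
  {"fingers": 1,"dx": 0.6,"dy": -0.6,"dz": -0.1,"turn": 0},
  {"fingers": 1,"dx": 0.6,"dy": -0.6,"dz": -0.1,"turn": 0},
])

```text
clock: 20.7
position: [0.5154, -0.1313, 0.1244]
ee_rot: [0.002, 0.776, 0.631, 0.0]
contact_force: [-1.3, 2.5, 6.1]
width: 0.0233
```

```bash
python3 st.py
```

```text
20.75 [ 0.5155 -0.1313  0.1244] yaw 1.3643 toolz [ 0.0028 -0.0019] F [-1.03  1.84  5.39] M [ 0.455  0.347 -0.102] 0.0238 [-3.800e-01  3.050e-01  1.779e+00 -1.000e-03  1.054e+00 -1.744e+00]
20.8 [ 0.5155 -0.1313  0.1244] yaw 1.3644 toolz [ 0.0028 -0.002 ] F [-2.41  2.11  6.48] M [ 0.438  0.386 -0.046] 0.0233 [-3.800e-01  3.050e-01  1.779e+00 -1.000e-03  1.054e+00 -1.744e+00]
```

Request:
play_rows([
  {"fingers": 1,"dx": 0.1,"dy": 0,"dz": -0.5,"turn": 0},
  {"fingers": 1,"dx": 0.1,"dy": 0,"dz": -0.5,"turn": 0},
  {"fingers": 1,"dx": 0.1,"dy": 0,"dz": -0.5,"turn": 0},
])

```text
clock: 21.05
position: [0.5155, -0.1313, 0.1244]
ee_rot: [0.002, 0.776, 0.631, 0.0]
contact_force: [-1.5, 2.4, 7.9]
width: 0.0233
```

```bash
python3 st.py
```

```text
21.1 [ 0.5155 -0.1313  0.1244] yaw 1.3644 toolz [ 0.0026 -0.0021] F [-1.78  1.35  6.76] M [ 0.243  0.392 -0.023] 0.0233 [-3.800e-01  3.050e-01  1.779e+00 -1.000e-03  1.054e+00 -1.744e+00]
21.15 [ 0.5155 -0.1313  0.1244] yaw 1.3645 toolz [ 0.0026 -0.002 ] F [-2.17  1.65  6.44] M [ 0.217  0.384 -0.072] 0.0234 [-3.800e-01  3.050e-01  1.779e+00 -1.000e-03  1.054e+00 -1.744e+00]
```

Request:
play_rows([
  {"fingers": 1,"dx": 0.1,"dy": 0.1,"dz": -0.9,"turn": 0},
  {"fingers": 1,"dx": 0.1,"dy": 0.1,"dz": -0.9,"turn": 0},
  {"fingers": 1,"dx": 0.1,"dy": 0.1,"dz": -0.9,"turn": 0},
])

```text
clock: 21.4
position: [0.5155, -0.1312, 0.1244]
ee_rot: [0.002, 0.776, 0.631, 0.0]
contact_force: [-2.2, 1.7, 9.4]
width: 0.0232
```

```bash
python3 st.py
```

```text
21.45 [ 0.5155 -0.1313  0.1244] yaw 1.3646 toolz [ 0.0029 -0.0029] F [-2.6   0.67  9.83] M [ 0.256  0.569 -0.053] 0.0236 [-0.379  0.305  1.78  -0.002  1.053 -1.743]
21.5 [ 0.5155 -0.1313  0.1244] yaw 1.3646 toolz [ 0.0029 -0.0029] F [-2.67  1.69  9.49] M [ 0.23   0.533 -0.048] 0.023 [-0.379  0.305  1.78  -0.002  1.053 -1.743]
```

About 9.6 N plus the gauge's own weight is right. Holding for 1.5 s.

Request:
play_rows([
  {"fingers": 1,"dx": 0.1,"dy": 0,"dz": -0.9,"turn": 0},
  {"fingers": 1,"dx": 0.1,"dy": 0,"dz": -0.9,"turn": 0},
  {"fingers": 1,"dx": 0.1,"dy": 0,"dz": -0.9,"turn": 0},
  {"fingers": 1,"dx": 0.1,"dy": 0,"dz": -0.9,"turn": 0},
  {"fingers": 1,"dx": 0.1,"dy": 0,"dz": -0.9,"turn": 0},
  {"fingers": 1,"dx": 0.1,"dy": 0,"dz": -0.9,"turn": 0},
  {"fingers": 1,"dx": 0.1,"dy": 0,"dz": -0.9,"turn": 0},
  {"fingers": 1,"dx": 0.1,"dy": 0,"dz": -0.9,"turn": 0},
  {"fingers": 1,"dx": 0.1,"dy": 0,"dz": -0.9,"turn": 0},
])

```text
clock: 22.25
position: [0.5155, -0.1312, 0.1244]
ee_rot: [0.003, 0.776, 0.631, 0.0]
contact_force: [-1.9, 1.3, 10.8]
width: 0.0235
```

Request:
play_rows([
  {"fingers": 1,"dx": 0.1,"dy": 0,"dz": -0.9,"turn": 0},
  {"fingers": 1,"dx": 0.1,"dy": 0,"dz": -0.9,"turn": 0},
  {"fingers": 1,"dx": 0.1,"dy": 0,"dz": -0.9,"turn": 0},
  {"fingers": 1,"dx": 0.1,"dy": 0,"dz": -0.9,"turn": 0},
  {"fingers": 1,"dx": 0.1,"dy": 0,"dz": -0.9,"turn": 0},
  {"fingers": 1,"dx": 0.1,"dy": 0,"dz": -0.9,"turn": 0},
  {"fingers": 1,"dx": 0.1,"dy": 0,"dz": -0.9,"turn": 0},
  {"fingers": 1,"dx": 0.1,"dy": 0,"dz": -0.9,"turn": 0},
  {"fingers": 1,"dx": 0.1,"dy": 0,"dz": -0.9,"turn": 0},
])

```text
clock: 23.0
position: [0.5154, -0.1312, 0.1244]
ee_rot: [0.003, 0.776, 0.631, 0.001]
contact_force: [-3.2, 0.8, 10.8]
width: 0.023
```

```bash
python3 st.py
```

```text
23.05 [ 0.5154 -0.1312  0.1244] yaw 1.3644 toolz [ 0.0052 -0.0042] F [-2.21  1.89 10.39] M [0.299 0.52  0.008] 0.0231 [-0.379  0.304  1.782 -0.002  1.05  -1.742]
23.1 [ 0.5154 -0.1312  0.1244] yaw 1.3645 toolz [ 0.0052 -0.0043] F [-1.67  1.48 10.14] M [ 0.346  0.569 -0.041] 0.0233 [-0.379  0.304  1.782 -0.002  1.05  -1.742]
```

Pressed for over 1.6 s at about 10.5 N, within 0.4° of upright. Unloading before release.

Request:
play_rows([
  {"fingers": 1,"dx": -0.2,"dy": 0.2,"dz": 0,"turn": 0},
  {"fingers": 1,"dx": -0.1,"dy": 0.1,"dz": 0.2,"turn": 0},
  {"fingers": 1,"dx": 0,"dy": 0,"dz": 0.2,"turn": 0},
])

```text
clock: 23.35
position: [0.5152, -0.1311, 0.1245]
ee_rot: [0.004, 0.776, 0.631, 0.001]
contact_force: [-0.8, 0.9, 3.2]
width: 0.0234
```

```bash
python3 st.py
```

```text
23.4 [ 0.5152 -0.1311  0.1245] yaw 1.3645 toolz [ 0.0056 -0.0045] F [-0.69 -0.13  1.14] M [ 0.162  0.042 -0.012] 0.0234 [-0.379  0.303  1.782 -0.002  1.049 -1.742]
23.45 [ 0.5152 -0.1311  0.1245] yaw 1.3645 toolz [ 0.0055 -0.0045] F [0.07 0.25 1.58] M [ 0.088  0.061 -0.021] 0.0233 [-0.379  0.303  1.782 -0.002  1.049 -1.742]
```

Request:
play_rows([
  {"fingers": 0.4,"dx": 0,"dy": 0,"dz": 0,"turn": 0},
  {"fingers": 0.35,"dx": 0,"dy": 0,"dz": 0,"turn": 0},
  {"fingers": 0.3,"dx": 0,"dy": 0,"dz": 0,"turn": 0},
  {"fingers": 0.2,"dx": 0,"dy": 0,"dz": 0,"turn": 0},
  {"fingers": 0,"dx": 0,"dy": 0,"dz": 0,"turn": 0},
  {"fingers": -0.3,"dx": 0,"dy": 0,"dz": 0,"turn": 0},
  {"fingers": -0.6,"dx": 0,"dy": 0,"dz": 0,"turn": 0},
  {"fingers": -0.6,"dx": 0,"dy": 0,"dz": 0,"turn": 0},
  {"fingers": -0.6,"dx": 0,"dy": 0,"dz": 0,"turn": 0},
])

```text
clock: 24.2
position: [0.5148, -0.1315, 0.1227]
ee_rot: [0.003, 0.776, 0.631, -0.0]
contact_force: [-0.6, -0.1, -0.7]
width: 0.068
```

```bash
python3 st.py; python3 - <<'E'
from h import *
p=get_image("scene"); save(p,"rel.png",(320,110,420,210),6)
E
```

```text
24.25 [ 0.5148 -0.1315  0.1228] yaw 1.3649 toolz [ 0.0034 -0.0048] F [ 0.02  0.53 -0.04] M [0.011 0.031 0.012] 0.0685 [-0.379  0.305  1.784 -0.004  1.048 -1.742]
24.3 [ 0.5148 -0.1315  0.1228] yaw 1.3649 toolz [ 0.0034 -0.0047] F [ 0.25 -0.11 -0.43] M [-0.028  0.017  0.018] 0.0684 [-0.379  0.305  1.784 -0.004  1.048 -1.742]
```

View pics/rel.png

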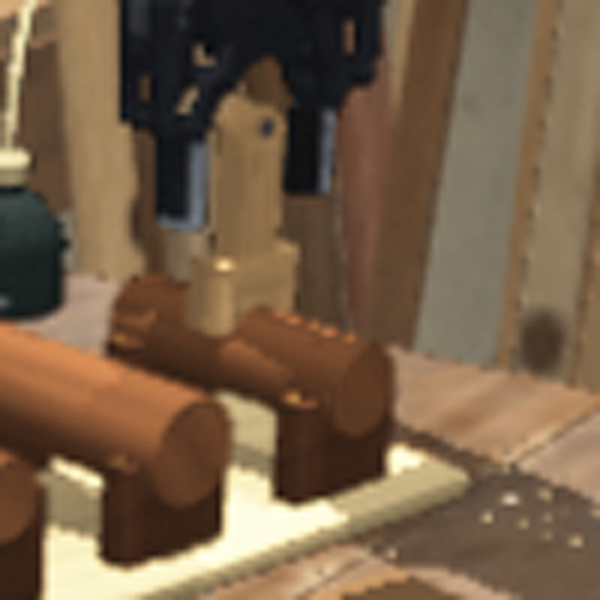

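The crop shows the gauge standing upright by itself on the right rail, with the fingers clear on both sides. Withdrawing straight up, slowly.

Request:
play_rows([
  {"fingers": -0.6,"dx": 0,"dy": 0,"dz": 4,"turn": 0},
  {"fingers": -0.6,"dx": 0,"dy": 0,"dz": 7,"turn": 0},
  {"fingers": -0.6,"dx": 0,"dy": 0,"dz": 7,"turn": 0},
  {"fingers": -0.6,"dx": 0,"dy": 0,"dz": 7,"turn": 0},
  {"fingers": -0.6,"dx": 0,"dy": 0,"dz": 7,"turn": 0},
  {"fingers": -0.6,"dx": 0,"dy": 0,"dz": 7,"turn": 0},
  {"fingers": -0.6,"dx": 0,"dy": 0,"dz": 7,"turn": 0},
  {"fingers": -0.6,"dx": 0,"dy": 0,"dz": 7,"turn": 0},
  {"fingers": -0.6,"dx": 0,"dy": 0,"dz": 7,"turn": 0},
  {"fingers": -0.6,"dx": 0,"dy": 0,"dz": 10,"turn": 0},
  {"fingers": -0.6,"dx": 0,"dy": 0,"dz": 10,"turn": 0},
  {"fingers": -0.6,"dx": 0,"dy": 0,"dz": 10,"turn": 0},
  {"fingers": -0.6,"dx": 0,"dy": 0,"dz": 10,"turn": 0},
  {"fingers": -0.6,"dx": 0,"dy": 0,"dz": 10,"turn": 0},
  {"fingers": -0.6,"dx": 0,"dy": 0,"dz": 5,"turn": 0},
  {"fingers": -0.6,"dx": 0,"dy": 0,"dz": 0,"turn": 0},
  {"fingers": -0.6,"dx": 0,"dy": 0,"dz": 0,"turn": 0},
])

```text
clock: 25.77
position: [0.5149, -0.1315, 0.2521]
ee_rot: [0.005, 0.776, 0.631, 0.001]
contact_force: [-0.8, 0.0, 0.2]
width: 0.0684
```

```bash
python3 st.py; python3 - <<'E'
from h import *
p=get_image("scene"); save(p,"fin.png",(260,100,420,220),5)
E
```

```text
25.82 [ 0.5148 -0.1315  0.2519] yaw 1.3649 toolz [ 0.0078 -0.0065] F [-1.15  0.08 -0.94] M [ 0.052 -0.021  0.054] 0.068 [-0.379  0.2    1.585 -0.003  1.347 -1.743]
25.87 [ 0.5147 -0.1315  0.2515] yaw 1.3649 toolz [ 0.0071 -0.0062] F [-0.28  0.08 -0.26] M [0.005 0.011 0.007] 0.0683 [-0.379  0.2    1.586 -0.003  1.347 -1.743]
```

View pics/fin.png

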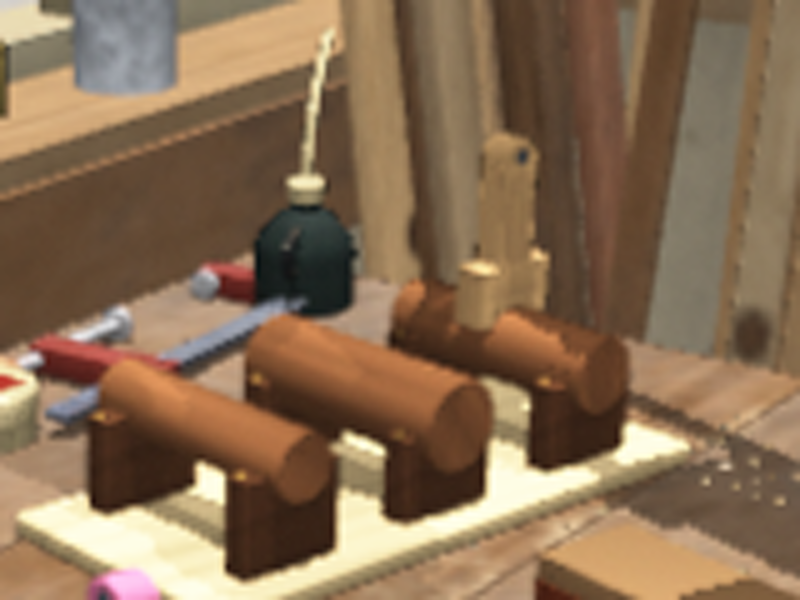

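The final crop shows the gauge upright on the medium (right) rail at (505,240), with the robot clear of it. Handing in.

```bash
python3 -c "from rig import *;print(sign_off())"
```

```text
the job is handed in; nothing more can be done
None
```

I put the plywood gauge on the right-hand rail (farthest to −y), pressed it there for over 1.6 s, and left it standing on that rail. The job was handed in at about 26 s on the robot's clock.

- **Finding the rail:** The camera pictures show three clearly different widths: left thin, middle thick, right medium. I touched the gauge only to the right-hand rail, not to the other two. There it slid to the middle and then locked sideways, with no play. The touch height puts the rail's axis at about 59 mm above the bench. That lies inside the stated 57–63 mm if the rail fits; a thick rail would have given about 55 mm.
- **Pressing:** Wrist readings were 9.4–10.8 N, or about 10.5 N on the rail with the gauge's own weight added. The highest reading I saw was 10.8 N, well under three kilograms. The tool stayed within about 0.4° of upright.
- **Last checks:** After I opened the gripper and drew it straight up, the picture shows the gauge standing upright on that rail. The wrist force was near zero and the robot was clear of everything.
- **What disagreed:**
  - The first descent onto the gauge leaned the tool about 3°; I worked that out before gripping. Smaller leans after carrying were taken out above and on the rail.
  - The radii measured in the pictures came out about 2–4 mm too small, so I relied on their order rather than their values.

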